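# Turn and set stored canisters to face the code reader

## Robot

A 7-joint arm with a two-finger parallel gripper is mounted at the origin on the work surface. World frame = base frame: x ahead of the robot, y to its left, z up, the work surface at z = 0. Lengths are in m, angles in rad, forces in N, time in s.
With the tool pointing down it reaches from about 0.4 to 0.875 m from the base axis. Payload 19.3 kg.
Tool frame: the origin (TCP) lies on the mounting face of the last link; the fingertips stand 173 mm ahead of it and the grasp point (between the pads) lies 155 mm ahead of it; z points along the fingers, y is the line along which they close (so a half turn about z gives the same grasp; the last joint's range is limited). The gripper opens to 85 mm and grips with 20 to 120 N. Pads are 22 mm wide; open, the fingers measure 114 mm over their backs; the gripper's body (76 mm by 85 mm) begins 54 mm behind the grasp point. The pads swing forward as they close: fully open they stand 13 mm farther back than shut.
Start: joints at [-1.247, 0.521, -0.036, 1.599, 0.021, 1.021, -0.113], TCP at [0.24, 0.577, 0.405] pointing down, gripper open.
Joint ranges: [-2.91, 2.91], [-0.3, 2.13], [-1.5, 1.42], [0.17, 2.43], [-1.26, 4.41], [0.16, 1.93], [-2.52, 2.52]. Speed limits (rad/s): [1.89, 1.89, 2.39, 2.39, 3.01, 3.01, 3.01].

## Interface

Orientations are given as [roll, pitch, yaw] about the fixed x, y, z axes, in that order (R = Rz(yaw) Ry(pitch) Rx(roll)).
In Python, from workcell import bot, vision gives the robot as it stands.
- The arm moves only by the shell command python3 -m creep 'ROWS' [FORCE]. ROWS is JSON, a list that holds one entry, the list of rows, each a list of 7 numbers: the opening, from -1 (shut) to 1 (fully open), then the shift along the tool's x, y, z in cm, then the turn, a rotation vector about the tool's x, y, z in rad. In form: [[[grip, tx, ty, tz, rx, ry, rz], ...]]. A call has 1 to 12 rows; each row shifts and turns the commanded pose from where the row before left it, along the tool's axes as they then stand; what a row does not reach is not made up. A row lasts 1/8 s, in which the tool goes at most 62.5 mm and 10.7 degrees, less where a joint would pass 70% of its speed; a pose out of reach is approached as far as the arm can. A call with a gripper value outside its range is refused whole. The fingers move at their own pace and stop on an object; FORCE is the grip in N (left out, the last holds). Time passes only in rows, so rows that do not move let the fingers close. It gives the time, the measured TCP pose, the force, the opening and the grip force at its end, in the units of the state.
- bot.observe(): the state, without advancing time (a new reading comes with each control period).
- vision.grab_frame(name): name is "scene" or "side" or "wrist"; returns a dict with "image" (420x560x3 uint8, blue, green, red), "depth" (420x560 float32, m along the optical axis (not along the pixel's ray), 0 where there is no reading), "fovy" (degrees; the focal length in pixels is half the picture's height over the tangent of half this angle, whatever the lens; pixels are square), "cx", "cy" (the principal point, pixels), "cam_to_world" (4x4, takes a point from camera to world coordinates); the wrist camera has in their place "tool_from_camera" (4x4, takes a point from camera to tool coordinates, whose origin is the TCP and whose axes are the flange's). Camera axes: x right, y down, z forward; pixel columns grow to the right and rows downward; lengths in m; the calibration is good to about 2 mm. The wrist camera is an equidistant fisheye: a pixel r from the principal point sees the ray r / f radians off the axis. A picture is of the moment at which its call begins: read the wrist's pose just before it.
- bot.job_done(): hands the job in; it is judged then, once.
The state is a dict: "clock": time; "qpos": joint angles; "qd": joint speeds; "joint_efforts": joint torques, N m; "position": TCP position; "tool_rot": TCP orientation; "force": force on the tool from outside, world axes, zero at the start; "moment": the same for the moment, N m; "grip_width": finger opening in m; "finger_force": force on a finger pad.
Only numpy, scipy, OpenCV 4.12 (cv2) and the standard library are available. Lean on these libraries where they do the work, as an engineer would, in place of code of your own. Each camera call takes 0.05 s, during which the arm holds its last target. There are 200 camera calls.

## Task

Get the three aluminium canisters ready to be read: stand one on each of the code reader's three round pads, in any order, centred on the pad and with its label squarely facing the reader's post, as the arrow on the pad shows; the one already on a pad must be turned to face it and centred too. Set them down gently and upright, let go, and leave the cartons, jar, bowl, bottle, weight and brush where they are.

Things in the scene. Friction and masses are not known exactly. Their poses are not given: they have to be found in the camera images.
- can_short: loose upright aluminium canister, 0.25-0.5 kg. Origin: centre of underside, z up. Round body 72 mm in diameter, 70 mm tall; sloping shoulder 8 mm high; round neck 44 mm across, 38 mm high (top at 116 mm). +x points to its label side: dark holder with white card (36 x 46 mm, face 44 mm from the axis); a dark rib on the shoulder (up to 76 mm) shows it from above.
- can_short_label (a point): centre of the label card's face on can_short: 44 mm from the axis along the canister's +x, 35 mm above its underside
- can_mid: loose upright aluminium canister, 0.25-0.5 kg. Origin: centre of underside, z up. Round body 72 mm in diameter, 80 mm tall; sloping shoulder 8 mm high; round neck 44 mm across, 38 mm high (top at 126 mm). +x points to its label side: dark holder with white card (36 x 46 mm, face 44 mm from the axis); a dark rib on the shoulder (up to 86 mm) shows it from above.
- can_mid_label (a point): centre of the label card's face on can_mid: 44 mm from the axis along the canister's +x, 40 mm above its underside
- can_tall: loose upright aluminium canister, 0.25-0.5 kg. Origin: centre of underside, z up. Round body 72 mm in diameter, 95 mm tall; sloping shoulder 8 mm high; round neck 44 mm across, 38 mm high (top at 141 mm). +x points to its label side: dark holder with white card (36 x 46 mm, face 44 mm from the axis); a dark rib on the shoulder (up to 101 mm) shows it from above.
- can_tall_label (a point): centre of the label card's face on can_tall: 44 mm from the axis along the canister's +x, 47.5 mm above its underside
- reader: code reader, fixed: white post 60 mm in diameter, 105 mm tall, with a dark window on each of three sides, and a foot 84 mm in diameter and 10 mm high. Origin: on the table on the post's axis. Three pads lie round it, 120 degrees apart, their centres 100 mm from the axis.
- pad0: round steel pad of the reader, 96 mm in diameter, 4 mm thick, fixed to it; its top is 4 mm above the table. Origin: centre of its underside. Its +x axis points to the post and its window, as does the dark arrow drawn on it. One canister (can_tall) stands on it at the start, wrongly turned and off centre.
- pad1: round steel pad of the reader, 96 mm in diameter, 4 mm thick, fixed to it; its top is 4 mm above the table. Origin: centre of its underside. Its +x axis points to the post and its window, as does the dark arrow drawn on it.
- pad2: round steel pad of the reader, 96 mm in diameter, 4 mm thick, fixed to it; its top is 4 mm above the table. Origin: centre of its underside. Its +x axis points to the post and its window, as does the dark arrow drawn on it.
- mat_l: black rubber mat on the left, 340 x 170 x 4 mm, fixed; origin centre of underside, long side along its x. One of can_short and can_mid stands on it.
- mat_r: black rubber mat on the right, 340 x 220 x 4 mm, fixed; origin on its underside, midway along and 80 mm from its left long side (140 mm from the other), long side along its x. The other of can_short and can_mid stands on it.
- carton_l: cardboard carton on the left mat, 55 (x) x 90 (y) x 130 mm tall, loose; leave it alone. Origin: centre of its underside.
- carton_r: cardboard carton on the right mat, 90 (x) x 50 (y) x 130 mm tall, loose; leave it alone. Origin: centre of its underside.
- jar: amber glass jar on the right mat, 68 mm in diameter, 110 mm tall, loose; leave it alone. Origin: centre of its underside.
- bowl: white bowl on the left mat, 90 mm across, 45 mm tall, loose; leave it alone. Origin: centre of its underside.
- weight: brass weight on the right mat, a cylinder 52 mm in diameter, 40 mm tall, loose; leave it alone. Origin: centre of its underside.
- bottle: white plastic bottle behind the reader, 60 mm in diameter, 140 mm tall, loose; leave it alone. Origin: centre of its underside.
- brush: flat brush lying on the table between the robot and the reader, loose; leave it alone. Origin: centre of its underside; it lies along its x.
There are look-alikes about, which are no part of the job. Leave any blue or yellow look-alike of the can_mid alone.

How it is judged:
By the outcome, as a careful person would: the job done as asked, in the order asked, and still so for the second after the job is handed in, with the robot touching nothing.
It also fails if it takes over 67 s, if anything falls off the work surface, if the arm or the gripper's body presses on something with over 40 N, if the wrist force passes 120 N, or if a joint passes its speed limit or range.

## Working session

There is one attempt and no reset: what is moved stays moved. The work goes in short steps, Python scripts to look and compute and a shell command to move; the robot and the scene stay as the last step left them, time stands still between calls to the robot, and variables do not carry over. Pictures are saved under pics/ and viewed, at most 10 in all, crops included, and the job is handed in when it is done.

```bash
ls; mkdir -p pics; python3 - <<'E'
from workcell import bot, vision
import cv2,numpy as np
print(bot.observe())
for n in ["scene","side"]:
    f=vision.grab_frame(n); np.savez(n+'0.npz',**f); cv2.imwrite(f'pics/{n}0.png',f['image']); print(n,f['fovy'],f['cx'],f['cy'],f['cam_to_world'].round(4).tolist())
s=bot.observe()
f=vision.grab_frame('wrist');np.savez('wrist0.npz',pos=s['position'],rot=s['tool_rot'],**f); cv2.imwrite('pics/wrist0.png',f['image']);print(f['fovy'],f['cx'],f['cy'],f['tool_from_camera'].round(4).tolist())
E
```

```text
pics
{'clock': 0.0, 'qpos': array([-1.24724032,  0.52202288, -0.03631964,  1.59998736,  0.02118111,
        1.02110642, -0.11279091]), 'qd': array([ 8.85493822e-04, -8.42675111e-04,  1.81799758e-03,  2.01333084e-06,
        3.79197213e-04, -1.55993988e-04, -7.78392030e-04]), 'joint_efforts': array([ 1.23436697e-03, -9.27114487e+01,  1.98023580e+00, -3.69941676e+01,
        1.76996860e-02,  7.81075156e-03,  3.85916195e-06]), 'position': array([0.23975742, 0.57703722, 0.40412757]), 'tool_rot': array([-3.14045500e+00,  6.91122173e-05,  2.74781882e+00]), 'force': array([-0.12415479, -0.06323987, -0.2521671 ]), 'moment': array([ 0.03296249,  0.05506871, -0.01551346]), 'finger_force': 0.0, 'grip_width': 0.08513434755984732}
scene 54.92407329197457 277.86449117712095 210.7154391583164 [[-0.1039, 0.6984, -0.7081, 1.2339], [0.9944, 0.0602, -0.0864, 0.077], [-0.0177, -0.7131, -0.7008, 0.7972], [0.0, 0.0, 0.0, 1.0]]
side 47.614906898826774 290.4777360312417 201.69683445804395 [[0.9846, -0.114, 0.1327, 0.3674], [-0.1749, -0.6467, 0.7424, -0.8592], [0.0012, -0.7542, -0.6566, 0.8187], [0.0, 0.0, 0.0, 1.0]]
65.70646984690485 279.58520475142495 208.2460412416711 [[0.0001, -0.9555, -0.295, 0.0755], [1.0, 0.0001, 0.0, 0.0005], [-0.0, -0.295, 0.9555, 0.0299], [0.0, 0.0, 0.0, 1.0]]
```

View pics/scene0.png

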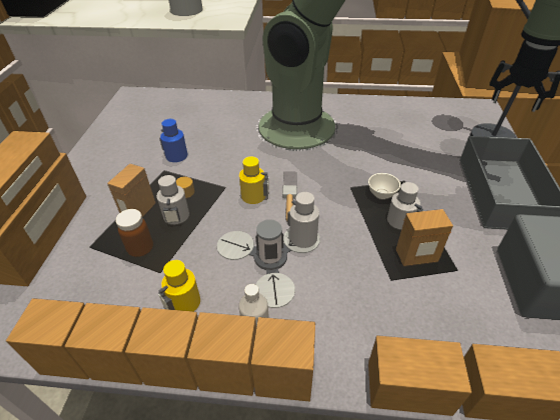

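View pics/side0.png

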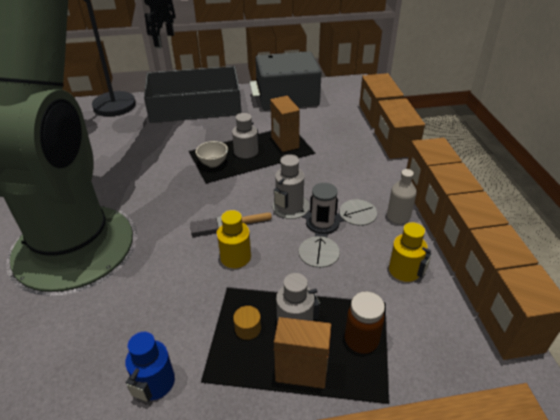

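```bash
cat > h.py <<'E'
import numpy as np, cv2
from scipy.spatial.transform import Rotation as R
from workcell import bot, vision
def load(n): return dict(np.load(n+'.npz'))
def shot(name,save):
    s=bot.observe(); f=vision.grab_frame(name)
    np.savez(save+'.npz',pos=s['position'],rot=s['tool_rot'],**f); return load(save)
def pose(f):
    if 'cam_to_world' in f: return f['cam_to_world']
    T=np.eye(4); T[:3,:3]=R.from_euler('xyz',f['rot']).as_matrix(); T[:3,3]=f['pos']; return T@f['tool_from_camera']
def ray(f,uv):
    uv=np.atleast_2d(np.asarray(uv,float)); foc=210/np.tan(np.radians(f['fovy'])/2)
    d=(uv-[f['cx'],f['cy']])/foc
    if 'cam_to_world' in f: v=np.c_[d,np.ones(len(d))]
    else:
        r=np.linalg.norm(d,axis=1)+1e-12; v=np.c_[d*(np.sin(r)/r)[:,None],np.cos(r)]
    T=pose(f); return T[:3,3],(v@T[:3,:3].T)
def plane(f,uv,z):
    o,d=ray(f,uv); return (o+d*((z-o[2])/d[:,2])[:,None])
def depthpt(f,uv):
    o,d=ray(f,uv); T=pose(f); zc=d@T[:3,2]; uv=np.atleast_2d(uv).astype(int)
    return o+d*(f['depth'][uv[:,1],uv[:,0]]/zc)[:,None]
def tri(fs,uvs):
    A=np.zeros((3,3));b=np.zeros(3);L=[]
    for f,uv in zip(fs,uvs):
        o,d=ray(f,uv);d=d[0]/np.linalg.norm(d[0]);P=np.eye(3)-np.outer(d,d);A+=P;b+=P@o;L.append((o,P))
    p=np.linalg.solve(A,b); return p,max(np.linalg.norm(P@(p-o)) for o,P in L)
def proj(f,p):
    T=pose(f); q=np.linalg.inv(T)@np.r_[p,1]; foc=210/np.tan(np.radians(f['fovy'])/2)
    if 'cam_to_world' in f: k=q[:2]/q[2]
    else: r=np.hypot(*q[:2]); k=q[:2]/r*np.arctan2(r,q[2])
    return k*foc+[f['cx'],f['cy']]
E
python3 - <<'E'
from h import *
a=load('scene0');b=load('side0')
P={'matr':[(168,183),(295,284)],'pad0':[(304,201),(290,163)],'matl':[(409,191),(244,121)],'pad1':[(236,246),(319,251)],'pad2':[(275,290),(357,212)],'readertop':[(270,229),(323,193)],'bottle':[(252,292),(407,175)],'jar':[(130,218),(367,305)],'cartonr':[(127,180),(302,335)],'cartonl':[(425,222),(286,106)],'bowl':[(383,182),(211,150)],'brush':[(289,190),(230,222)],'weight':[(186,184),(247,315)],'yel1':[(251,163),(231,222)],'yel2':[(175,269),(413,232)]}
for k,(u,v) in P.items(): p,e=tri([a,b],[u,v]); print(k,p.round(3),round(e,4),depthpt(a,[u]).round(3),depthpt(b,[v]).round(3))
s=[cv2.resize(a['image'][165:265,140:340],None,fx=3,fy=3,interpolation=cv2.INTER_CUBIC)[:, :400],cv2.resize(b['image'][95:195,200:333],None,fx=3,fy=3,interpolation=2)[:,:399],]
t=[cv2.resize(a['image'][165:265,350:483],None,fx=3,fy=3,interpolation=2)[:,:399],cv2.resize(b['image'][250:350,240:373],None,fx=3,fy=3,interpolation=2)[:,:399]]
cv2.imwrite('pics/crop1.png',np.vstack([np.hstack([s[0][:,:399],s[1]]),np.hstack(t)]))
E
```

```text
matr [ 0.475 -0.301  0.121] 0.0012 [[ 0.487 -0.294  0.133]] [[ 0.474 -0.309  0.131]]
pad0 [0.529 0.054 0.136] 0.0008 [[0.539 0.055 0.147]] [[0.526 0.035 0.149]]
matl [0.441 0.314 0.108] 0.0029 [[0.456 0.311 0.123]] [[0.441 0.292 0.118]]
pad1 [ 0.568 -0.117 -0.001] 0.0008 [[ 0.572 -0.115  0.006]] [[ 0.567 -0.12   0.002]]
pad2 [ 0.693 -0.001 -0.001] 0.0007 [[ 0.696 -0.     0.004]] [[ 0.691 -0.01   0.007]]
readertop [ 0.593 -0.023  0.097] 0.0028 [[ 0.6   -0.02   0.108]] [[ 0.591 -0.037  0.107]]
bottle [ 0.792 -0.033  0.131] 0.0018 [[ 0.798 -0.03   0.142]] [[ 0.788 -0.045  0.139]]
jar [ 0.596 -0.361  0.109] 0.002 [[ 0.599 -0.357  0.114]] [[ 0.596 -0.366  0.113]]
cartonr [ 0.468 -0.412  0.12 ] 0.0011 [[ 0.488 -0.4    0.137]] [[ 0.466 -0.42   0.134]]
cartonl [0.567 0.332 0.13 ] 0.0005 [[0.574 0.329 0.137]] [[0.565 0.324 0.135]]
bowl [0.341 0.268 0.051] 0.0013 [[0.311 0.275 0.027]] [[0.341 0.296 0.03 ]]
brush [0.367 0.002 0.02 ] 0.0053 [[0.362 0.004 0.021]] [[ 0.37  -0.121  0.129]]
weight [ 0.381 -0.294  0.038] 0.0012 [[ 0.39  -0.289  0.046]] [[ 0.382 -0.3    0.045]]
yel1 [ 0.37  -0.102  0.115] 0.0039 [[ 0.384 -0.096  0.13 ]] [[ 0.372 -0.118  0.126]]
yel2 [ 0.743 -0.205  0.119] 0.0021 [[ 0.748 -0.2    0.128]] [[ 0.739 -0.216  0.128]]
```

View pics/crop1.png

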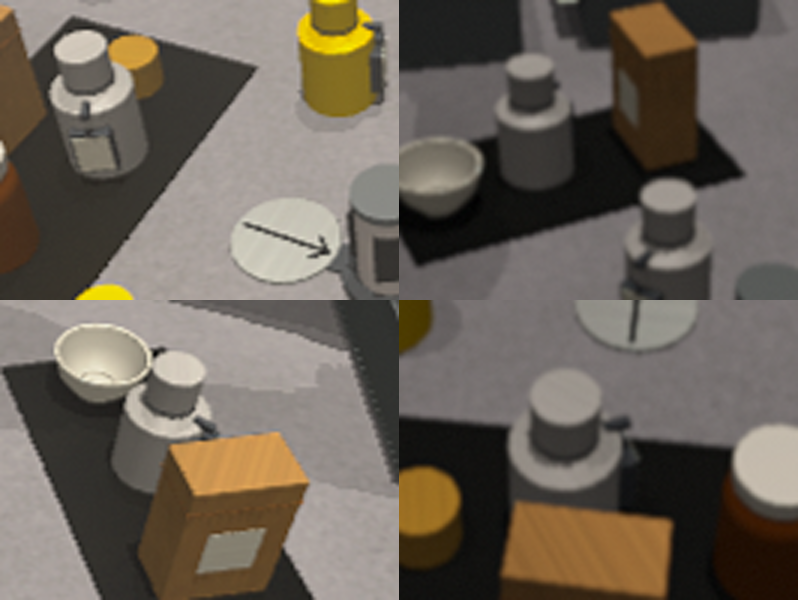

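Scene view: the three aluminium cans have neck tops at (168,183) on the right mat (can_mid, top at about 0.130), (304,201) on pad0 (can_tall) and (409,191) on the left mat (can_short, top at about 0.12). The blue can at (173,140) and the yellow ones at (251,163) and (175,269) are the look-alikes. The crop confirms that the grey one on the mat is the mid can. Next I move over the left can to look at it with the wrist camera.

```bash
python3 -m creep '[[[1,-4,-2.35,0,0,0,0],[1,-4,-2.35,0,0,0,0],[1,-4,-2.35,0,0,0,0],[1,-4,-2.35,0,0,0,0],[1,-4,-2.35,0,0,0,0],[1,0,0,0,0,0,0]]]' && python3 -c "
from h import *
shot('wrist','w1')" && python3 -m creep '[[[1,-4,-2.35,0,0,0,0],[1,-4,-2.35,0,0,0,0],[1,0,0,0,0,0,0],[1,0,0,0,0,0,0]]]' && python3 -c "
from h import *
f=shot('wrist','w2');g=load('w1')
cv2.imwrite('pics/w12.png',np.hstack([cv2.resize(x['image'][:,60:500],(400,382)) for x in (g,f)]))
for x in (g,f):print(x['pos'],x['rot'],proj(x,[.441,.312,.12]))"
```

```text
clock: 0.9
position: [0.3816, 0.3891, 0.4048]
tool_rot: [-3.141, 0.001, 2.743]
force: [-1.4, 0.4, 0.2]
grip_width: 0.0852
finger_force: 0.0
clock: 1.45
position: [0.4346, 0.3189, 0.4046]
tool_rot: [3.141, -0.001, 2.749]
force: [-0.3, -0.1, 0.3]
grip_width: 0.0857
finger_force: 0.0
[0.381582   0.38908749 0.40476556] [-3.14084737e+00  1.07179533e-03  2.74267575e+00] [227.27880285 292.23761676]
[0.43461181 0.31890362 0.40457497] [ 3.14145392e+00 -5.63416431e-04  2.74901996e+00] [274.12950145 214.67759782]
```

View pics/w12.png

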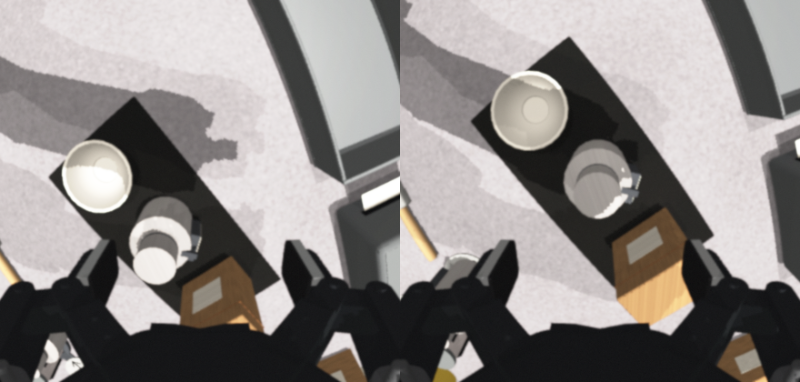

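```bash
cat >> h.py <<'E'
def zmap(f):
    v,u=np.mgrid[0:420,0:560]; return depthpt(f,np.c_[u.ravel(),v.ravel()]).reshape(420,560,3)
def crop(f,p,h=45,k=5):
    u=proj(f,p).round().astype(int); c=f['image'][max(u[1]-h,0):u[1]+h,max(u[0]-h,0):u[0]+h]
    return cv2.resize(c,None,fx=k,fy=k,interpolation=2),(max(u[0]-h,0),max(u[1]-h,0))
E
python3 - <<'E'
from h import *
cs=[]
for n in('w1','w2'):
    f=load(n);Z=zmap(f);p=[.441,.312,.12]
    near=np.hypot(Z[...,0]-.441,Z[...,1]-.315)<.06
    for lo,hi in((.105,.14),(.112,.125)):
        m=near&(Z[...,2]>lo)&(Z[...,2]<hi); vv,uu=np.nonzero(m)
        c=cv2.findContours(m.astype(np.uint8),cv2.RETR_EXTERNAL,cv2.CHAIN_APPROX_NONE)[0]; c=max(c,key=cv2.contourArea)
        print(n,lo,m.sum(),cv2.fitEllipse(c),Z[m].mean(0).round(4),Z[m].std(0).round(4))
    im,o=crop(f,p,40,5);print(o);cs.append(im)
cv2.imwrite('pics/c2.png',np.hstack(cs))
E
```

```text
w1 0.105 1814 ((230.7315673828125, 288.0060119628906), (47.066650390625, 47.505104064941406), 108.18024444580078) [0.4386 0.3166 0.1192] [0.0117 0.0116 0.0038]
w1 0.112 1661 ((230.27027893066406, 289.6358947753906), (43.22307205200195, 47.2352180480957), 106.63572692871094) [0.4396 0.3158 0.1202] [0.0115 0.0114 0.0018]
(np.int64(187), np.int64(252))
w2 0.105 2298 ((276.7076110839844, 212.440185546875), (52.2372932434082, 54.372615814208984), 5.406216144561768) [0.4401 0.3147 0.1202] [0.0115 0.0111 0.0027]
w2 0.112 2215 ((276.645263671875, 213.30465698242188), (52.28815841674805, 52.29941940307617), 9.432916641235352) [0.4406 0.3144 0.1207] [0.0113 0.011  0.0013]
(np.int64(234), np.int64(175))
```

View pics/c2.png

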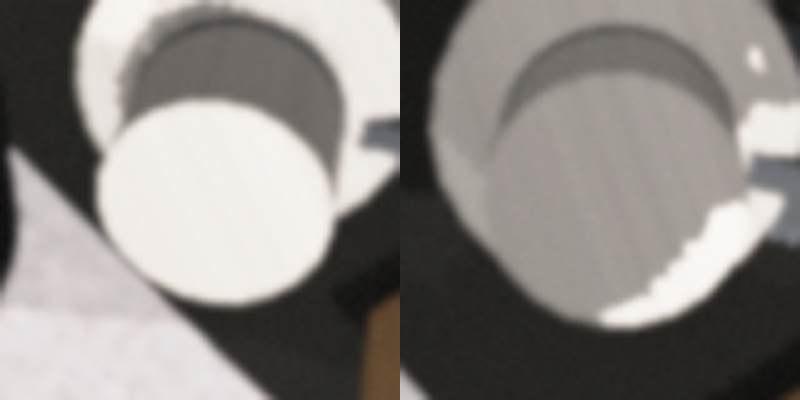

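```bash
cat >> h.py <<'E'
def can(f,xy,zt,verbose=True):
    """zt: expected top z (can). returns top-centre px, xy on plane, label yaw(deg)"""
    Z=zmap(f); xy=np.array(xy)
    for _ in range(2):
        near=np.hypot(Z[...,0]-xy[0],Z[...,1]-xy[1])<.034
        m=near&(abs(Z[...,2]-zt)<.006)
        n,lab,st,_c=cv2.connectedComponentsWithStats(m.astype(np.uint8)); i=1+st[1:,4].argmax(); m=lab==i
        m=cv2.morphologyEx(m.astype(np.uint8),cv2.MORPH_OPEN,np.ones((5,5)))>0
        zz=np.median(Z[m][:,2])
        c=max(cv2.findContours(m.astype(np.uint8),0,1)[0],key=cv2.contourArea); e=cv2.fitEllipse(c)
        P=plane(f,[e[0]],zz)[0]; xy=P[:2]
    r=np.hypot(Z[...,0]-xy[0],Z[...,1]-xy[1]); a=np.arctan2(Z[...,1]-xy[1],Z[...,0]-xy[0])
    V=f['image'].max(2)
    base=zt-.046
    h=(r>.0395)&(r<.052)&(Z[...,2]>base-.04)&(Z[...,2]<base+.012)
    b=(V<135)&(r>.026)&(r<.043)&(Z[...,2]>base-.006)&(Z[...,2]<base+.016)
    ang=lambda m:(np.degrees(np.angle(np.exp(1j*a[m]).mean())).round(1),int(m.sum())) if m.any() else None
    print('px',np.round(e[0],1),'ax',np.round(e[1],1),'P',P.round(4),'dmean',Z[m].mean(0).round(4),'holder',ang(h),'rib',ang(b))
    return e[0],P
E
python3 - <<'E'
from h import *
a=load('w1');b=load('w2')
ua,_=can(a,(.441,.315),.12);ub,_=can(b,(.441,.315),.12)
print(tri([a,b],[ua,ub]),tri([a,b],[(230.4,292.4),(277.2,214.7)]))
E
```

```text
px [230.2 290.3] ax [41.8 47.2] P [0.4397 0.3158 0.1207] dmean [0.44   0.3155 0.1205] holder (np.float64(59.3), 216) rib (np.float64(70.6), 156)
px [276.3 213.9] ax [50.7 52.4] P [0.4408 0.3141 0.1209] dmean [0.441  0.314  0.1208] holder (np.float64(56.7), 268) rib (np.float64(73.7), 213)
(array([0.44276366, 0.31324291, 0.11446104]), np.float64(5.987990455396428e-05)) (array([0.44227327, 0.31438175, 0.11956442]), np.float64(0.00018577190983990014))
```

```bash
python3 - <<'E'
from h import *
cs=[]
for n in('w1','w2'):
    f=load(n);Z=zmap(f);xy=(.442,.314);zt=.12
    r=np.hypot(Z[...,0]-xy[0],Z[...,1]-xy[1]); a=np.degrees(np.arctan2(Z[...,1]-xy[1],Z[...,0]-xy[0]));V=f['image'].max(2);I=f['image'].astype(int)
    base=.074
    for r0 in np.arange(.024,.054,.003):
        b=(V<135)&(r>r0)&(r<r0+.003)&(Z[...,2]>base-.005)&(Z[...,2]<base+.012)
        if b.any(): print(n,r0.round(3),b.sum(),np.percentile(a[b],[0,25,50,75,100]).round(0),Z[b][:,2].mean().round(3),I[b].mean(0).round())
    im,o=crop(f,[.45,.335,.08],30,13);print(o);cs.append(im)
cv2.imwrite('pics/c3.png',np.hstack(cs))
E
```

```text
w1 0.024 2 [52. 52. 52. 53. 53.] 0.081 [128. 126. 127.]
w1 0.027 14 [48. 51. 55. 57. 59.] 0.081 [113. 110. 110.]
w1 0.03 17 [49. 52. 55. 57. 58.] 0.08 [105. 102. 101.]
w1 0.033 35 [ 49.  55.  57. 116. 169.] 0.076 [106. 106. 107.]
w1 0.036 37 [-179.   52.   57.  157.  178.] 0.076 [ 99.  99. 100.]
w1 0.039 24 [48. 52. 55. 56. 57.] 0.08 [90. 87. 85.]
w1 0.042 12 [48. 50. 54. 56. 57.] 0.08 [87. 86. 84.]
(np.int64(227), np.int64(242))
w2 0.024 3 [50. 51. 52. 55. 57.] 0.082 [130. 127. 127.]
w2 0.027 16 [49. 51. 54. 55. 58.] 0.081 [121. 117. 115.]
w2 0.03 18 [49. 51. 54. 56. 58.] 0.081 [118. 114. 112.]
w2 0.033 70 [-150. -117.  -70.   55.  170.] 0.077 [112. 113. 116.]
w2 0.036 60 [-179.  -79.   53.  125.  179.] 0.076 [111. 112. 114.]
w2 0.039 27 [47. 50. 53. 56. 57.] 0.081 [111. 108. 107.]
w2 0.042 18 [48. 50. 54. 56. 57.] 0.08 [93. 91. 89.]
(np.int64(271), np.int64(171))
```

View pics/c3.png

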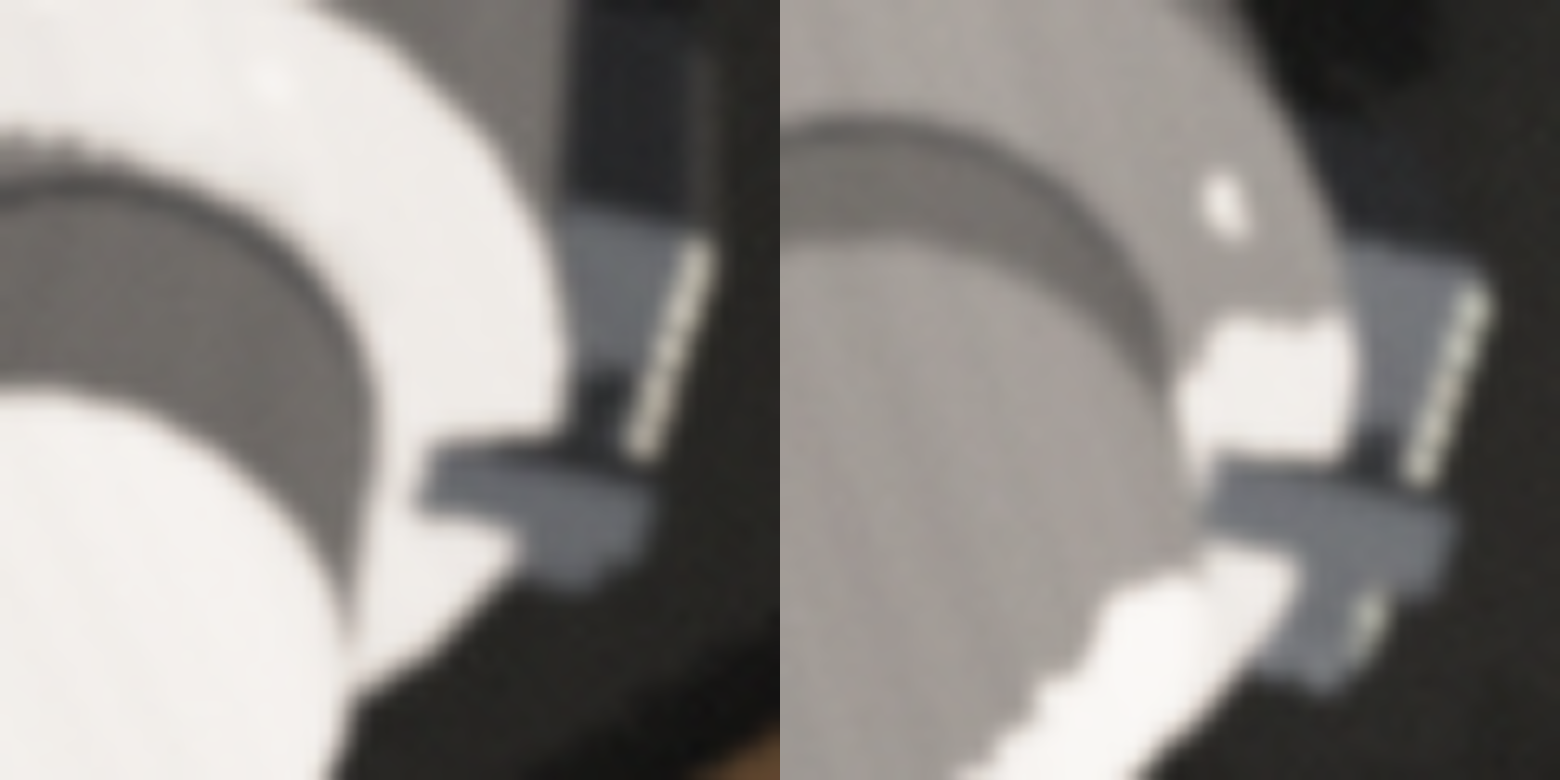

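c3 shows the can_short rib clearly at about (490..650, 450..580) in the left half, and its label yaw is about 54°. I'll turn the tool to line up with the label and look again from above.

```bash
cat >> h.py <<'E'
def rib(f,xy,zt):
    Z=zmap(f); r=np.hypot(Z[...,0]-xy[0],Z[...,1]-xy[1]); a=np.arctan2(Z[...,1]-xy[1],Z[...,0]-xy[0]); z=Z[...,2]-(zt-.046)
    b=(f['image'].max(2)<150)&(r>.038)&(r<.046)&(z>.001)&(z<.014)
    if not b.any(): return None
    q=Z[b].mean(0); return np.degrees(np.arctan2(q[1]-xy[1],q[0]-xy[0])).round(1),int(b.sum())
def need(xy,psi,z=None):
    "tool-frame cm shift from the present pose to xy, z and turn (deg world) to psi deg"
    s=bot.observe(); y=s['tool_rot'][2]; d=np.array(xy)-s['position'][:2]; c,n=np.cos(y),np.sin(y)
    t=(psi-np.degrees(y)+180)%360-180
    print('pos',s['position'].round(4),'rot',np.degrees(s['tool_rot']).round(2),'| tx %.2f ty %.2f'%(100*(d@[c,n]),100*(d@[n,-c])),'tz',None if z is None else round(100*(s['position'][2]-z),2),'rz %.3f rad'%(-np.radians(t)),'q7',s['qpos'][6].round(2))
E
python3 -m creep '[[[1,-0.8,-0.2,0,0,0,0.18],[1,0,0,0,0,0,0.18],[1,0,0,0,0,0,0.18],[1,0,0,0,0,0,0.18],[1,0,0,0,0,0,0.18],[1,0,0,0,0,0,0.18],[1,0,0,0,0,0,0.18],[1,0,0,0,0,0,0.18],[1,0,0,0,0,0,0.18],[1,0,0,0,0,0,0.18],[1,0,0,0,0,0,0],[1,0,0,0,0,0,0]]]' 40 && python3 -c "
from h import *
f=shot('wrist','w3')
u,P=can(f,(.442,.314),.12);print(rib(f,P[:2],.12),rib(load('w2'),(.4418,.314),.12),proj(f,[.4418,.3142,.12]))
need((.4418,.314),54,.26)"
```

```text
clock: 3.0
position: [0.4414, 0.3136, 0.4046]
tool_rot: [-3.141, 0.0, 0.953]
force: [0.1, -0.5, 0.3]
grip_width: 0.0851
finger_force: 0.0
px [279.9 203.2] ax [51.6 52.9] P [0.4424 0.315  0.121 ] dmean [0.4423 0.3148 0.1209] holder (np.float64(52.2), 317) rib (np.float64(54.5), 250)
(np.float64(52.0), 38) (np.float64(52.7), 54) [279.90514309 203.99047781]
pos [0.4416 0.3133 0.4047] rot [-179.99   -0.     54.55] | tx 0.07 ty -0.02 tz 14.47 rz 0.010 rad q7 -1.13
```

```bash
python3 -m creep '[[[1,0.1,0,4,0,0,0.01],[1,0,0,4,0,0,0],[1,0,0,4,0,0,0],[1,0,0,2.5,0,0,0],[1,0,0,0,0,0,0],[-1,0,0,0,0,0,0],[-1,0,0,0,0,0,0],[-1,0,0,0,0,0,0],[-1,0,0,0,0,0,0],[-1,0,0,0,0,0,0]]]' 45
```

```text
clock: 4.3
position: [0.4427, 0.314, 0.2609]
tool_rot: [3.142, -0.002, 0.938]
force: [-3.0, -0.4, 10.4]
grip_width: 0.0432
finger_force: 44.2
```

```bash
python3 -m creep '[[[-1,0,0,-2,0,0,0],[-1,0,0,-5,0,0,0],[-1,0,0,-5,0,0,0],[-1,0,0,-5,0,0,0],[-1,-1.3,4.9,0,0,0,0],[-1,-1.3,4.9,0,0,0,0],[-1,-1.3,4.9,0,0,0,0],[-1,-1.3,4.9,0,0,0,0],[-1,-1.3,4.9,0,0,0,0],[-1,-1.3,4.9,0,0,0,0],[-1,-1.3,4.9,0,0,0,0],[-1,-1.3,4.6,0,0,0,0]]]' && python3 -m creep '[[[-1,0,0,0,0,0,-0.18],[-1,0,0,0,0,0,-0.18],[-1,0,0,0,0,0,-0.18],[-1,0,0,0,0,0,-0.18],[-1,0,0,0,0,0,-0.18],[-1,0,0,0,0,0,-0.18],[-1,0,0,0,0,0,-0.18],[-1,0,0,0,0,0,-0.18],[-1,0,0,0,0,0,-0.18],[-1,0,0,0,0,0,-0.18],[-1,0,0,0,0,0,-0.18],[-1,0,0,0,0,0,-0.18]]]' && python3 -m creep '[[[-1,0,0,0,0,0,-0.18],[-1,0,0,0,0,0,-0.08],[-1,0,0,0,0,0,0],[-1,0,0,0,0,0,0]]]' && python3 - <<'E'
from h import *
f=shot('wrist','w4'); need((.694,-.002),193.4,.263)
a=load('scene0');b=load('side0')
for p in((.694,-.002,.004),(.569,-.117,.004),(.528,.051,.004),(.597,-.022,.105)): print(proj(f,p).round())
# white pad ellipses in fixed views
for n,x,us in(('scene',a,((236,246),(275,290))),('side',b,((319,251),(357,212)))):
    g=cv2.cvtColor(x['image'],cv2.COLOR_BGR2GRAY); g=cv2.resize(g,None,fx=4,fy=4,interpolation=2)
    for u in us:
        m0=(g>175).astype(np.uint8) if n=='scene' else (g>140).astype(np.uint8); m0=cv2.morphologyEx(m0,cv2.MORPH_CLOSE,np.ones((13,13)))
        k,lab,st,_=cv2.connectedComponentsWithStats(m0); l=lab[u[1]*4+8,u[0]*4+20]
        c=max(cv2.findContours((lab==l).astype(np.uint8),0,1)[0],key=cv2.contourArea); c=cv2.convexHull(c); e=cv2.fitEllipse(c)
        ct=(np.array(e[0])-1.5)/4; print(n,l,ct.round(1),np.round(np.array(e[1])/4,1),plane(x,[ct],.004).round(4), g[u[1]*4+8,u[0]*4+20])
cv2.imwrite('pics/w4.png',f['image'])
E
```

```text
clock: 5.8
position: [0.6953, -0.0016, 0.43]
tool_rot: [-3.142, -0.0, 0.938]
force: [0.8, 1.0, -2.8]
grip_width: 0.043
finger_force: 47.1
clock: 7.3
position: [0.6943, -0.0003, 0.43]
tool_rot: [-3.141, -0.0, 3.104]
force: [0.5, -0.5, -3.1]
grip_width: 0.0429
finger_force: 47.7
clock: 7.8
position: [0.6945, -0.0003, 0.4299]
tool_rot: [-3.141, -0.0, -2.927]
force: [-0.5, 0.2, -4.3]
grip_width: 0.0429
finger_force: 47.7
pos [ 6.945e-01 -2.000e-04  4.298e-01] rot [-179.99   -0.   -167.7 ] | tx 0.09 ty -0.16 tz 16.68 rz -0.019 rad q7 1.65
[278. 171.]
[207.  55.]
[350.  51.]
[278.  84.]
scene 70 [235.1 244.3] [27.4 37.9] [[ 0.5653 -0.1185  0.004 ]] 206
scene 99 [266.2 294.1] [38. 60.] [[ 0.709  -0.0191  0.004 ]] 202
side 22 [324.5 251.8] [25.4 28.4] [[ 0.5788 -0.1264  0.004 ]] 148
side 14 [359.2 212.5] [20.4 33.1] [[ 0.6966 -0.0096  0.004 ]] 146
```

View pics/w4.png

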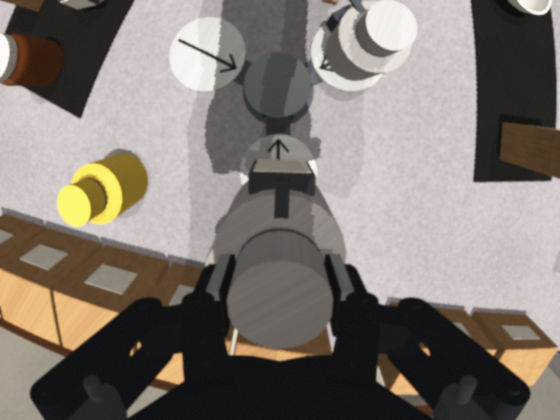

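```bash
cat >> h.py <<'E'
def ringpts(f,ctr3,rad,sgn,lo=.85,hi=1.15,n=180):
    """sub-pixel edge points on a horizontal circle: radial search in world plane; sgn=+1 brighter inside"""
    g=cv2.GaussianBlur(cv2.cvtColor(f['image'],cv2.COLOR_BGR2GRAY),(3,3),0).astype(np.float32); th=np.linspace(0,2*np.pi,n,False); rr=np.linspace(lo,hi,61)*rad; out=[]
    for t in th:
        P=[proj(f,np.array(ctr3)+[r*np.cos(t),r*np.sin(t),0]) for r in rr]; P=np.array(P,np.float32)
        v=cv2.remap(g,P[:,:1],P[:,1:],1,borderMode=cv2.BORDER_REPLICATE).ravel(); d=-np.gradient(v)*sgn; i=d.argmax()
        if d[i]>3 and 2<i<58 and (P>4).all() and (P[:,0]<555).all() : out.append([ctr3[0]+rr[i]*np.cos(t),ctr3[1]+rr[i]*np.sin(t)])
    return np.array(out)
def circ(p,rad):
    from scipy.optimize import least_squares
    s=least_squares(lambda q:np.hypot(p[:,0]-q[0],p[:,1]-q[1])-q[2],[*p.mean(0),rad],loss='soft_l1',f_scale=.001)
    return s.x.round(4),len(p),np.median(abs(s.fun)).round(5)
E
python3 - <<'E'
from h import *
f=load('w4')
print('post',circ(ringpts(f,(.597,-.022,.105),.030,-1),.03))
print('pad1',circ(ringpts(f,(.569,-.117,.004),.048,1),.048))
for n in('scene0','side0'):
    x=load(n); print(n,'pad1',circ(ringpts(x,(.569,-.117,.004),.048,1),.048),'pad2',circ(ringpts(x,(.694,-.001,.004),.048,1),.048))
print('w4 pad2',circ(ringpts(f,(.694,-.001,.004),.048,1),.048))
T=f; 
# neck in hand
zt=f['pos'][2]-.261+.12
u,P=can(f,f['pos'][:2],zt); print(rib(f,f['pos'][:2],zt),rib(f,P[:2],zt)); print('neck ring',circ(ringpts(f,(*f['pos'][:2],P[2]),.022,-1),.022),f['pos'],np.degrees(f['rot'][2]))
E
```

```text
post (array([ 0.6019, -0.0351,  0.0452]), 20, np.float64(0.00018))
pad1 (array([ 0.5669, -0.1185,  0.0477]), 53, np.float64(0.00024))
scene0 pad1 (array([ 0.5556, -0.1224,  0.0553]), 33, np.float64(0.00081)) pad2 (array([ 0.6925, -0.0019,  0.0473]), 35, np.float64(0.00043))h.py:77: RuntimeWarning: Mean of empty slice.
  s=least_squares(lambda q:np.hypot(p[:,0]-q[0],p[:,1]-q[1])-q[2],[*p.mean(0),rad],loss='soft_l1',f_scale=.001)
  ret = ret.dtype.type(ret / rcount)
Traceback (most recent call last):
  File "h.py", line 77, in circ
    s=least_squares(lambda q:np.hypot(p[:,0]-q[0],p[:,1]-q[1])-q[2],[*p.mean(0),rad],loss='soft_l1',f_scale=.001)
                                                                    ^^^^^^^^^^^^^^^^
TypeError: Value after * must be an iterable, not numpy.float64
```

```bash
sed -i 's/if d\[i\]>3 and/if d[i]>1 and abs(v[max(i-12,0)]-v[min(i+12,60)])>18 and/; s/\[\*p.mean(0),rad\],loss/[*(p.max(0)+p.min(0))\/2,rad],loss/' h.py
sed -i 's/def circ(p,rad):/def circ(p,rad):\n    if len(p)<8: return None/' h.py
python3 - <<'E'
from h import *
f=load('w4')
print('post',circ(ringpts(f,(.597,-.022,.105),.030,-1),.03))
for nm,c in(('pad1',(.568,-.118,.004)),('pad2',(.693,-.001,.004)),('pad0',(.528,.051,.004))):
  for n in('w4','scene0','side0'): print(n,nm,circ(ringpts(load(n),c,.048,1),.048))
for n in('scene0','side0'): print(n,'post',circ(ringpts(load(n),(.597,-.022,.105),.030,1),.03),circ(ringpts(load(n),(.597,-.022,.105),.030,-1),.03))
zt=f['pos'][2]-.261+.12
u,P=can(f,f['pos'][:2],zt); print(rib(f,f['pos'][:2],zt),rib(f,P[:2],zt)); print('neck ring',circ(ringpts(f,(*P[:2],P[2]),.022,-1),.022),circ(ringpts(f,(*P[:2],P[2]),.022,1),.022),f['pos'],np.degrees(f['rot'][2]))
E
```

```text
post (array([ 0.5995, -0.022 ,  0.0324]), 37, np.float64(0.00042))
w4 pad1 (array([ 0.5671, -0.1187,  0.0476]), 176, np.float64(0.00028))
scene0 pad1 (array([ 0.5641, -0.1185,  0.0474]), 151, np.float64(0.00068))
side0 pad1 (array([ 0.5666, -0.1191,  0.0471]), 137, np.float64(0.00052))
w4 pad2 (array([ 0.6958, -0.0015,  0.0479]), 87, np.float64(0.0003))
scene0 pad2 (array([ 0.6925, -0.0022,  0.047 ]), 144, np.float64(0.00058))
side0 pad2 (array([0.6938, 0.0013, 0.0504]), 113, np.float64(0.00115))
w4 pad0 (array([0.5294, 0.0515, 0.0482]), 99, np.float64(0.00043))
scene0 pad0 (array([0.5271, 0.0501, 0.0473]), 98, np.float64(0.00068))
side0 pad0 (array([0.5306, 0.0511, 0.0494]), 49, np.float64(0.00074))
scene0 post (array([ 0.5954, -0.0236,  0.029 ]), 51, np.float64(0.00039)) (array([ 0.6066, -0.0102,  0.0207]), 8, np.float64(0.00017))
side0 post (array([ 0.5961, -0.0283,  0.0263]), 13, np.float64(0.00047)) None
px [274.4 299.6] ax [ 90.7 127.8] P [ 0.692  -0.0025  0.2897] dmean [ 0.6923 -0.0008  0.2895] holder (np.float64(-173.1), 913) rib (np.float64(-154.7), 2179)
(np.float64(-169.9), 180) (np.float64(-172.5), 96)
neck ring (array([0.6899, 0.0035, 0.0284]), 30, np.float64(0.00031)) (array([ 6.938e-01, -4.000e-04,  2.240e-02]), 78, np.float64(0.00062)) [ 6.94469732e-01 -2.58710572e-04  4.29856247e-01] -167.72724563737074
```

```bash
python3 -m creep '[[[-1,0,-0.1,0,0,0,-0.037],[-1,0,0,2,0,0,0],[-1,0,0,4,0,0,0],[-1,0,0,4,0,0,0],[-1,0,0,4,0,0,0],[-1,0,0,1.8,0,0,0],[-1,0,0,0.5,0,0,0],[-1,0,0,0.2,0,0,0],[-1,0,0,0.2,0,0,0],[-1,0,0,0,0,0,0],[-1,0,0,0,0,0,0]]]' && python3 -c "
from h import *
f=shot('wrist','w5'); need((.6951,-.0014),-165.6,.2609);zt=f['pos'][2]-.261+.12
print(rib(f,f['pos'][:2],zt), f['force'] if 'force' in f else '')"
```

```text
clock: 9.22
position: [0.6949, -0.0013, 0.2632]
tool_rot: [-3.141, 0.001, -2.888]
force: [0.1, -0.0, -3.3]
grip_width: 0.0427
finger_force: 47.7
pos [ 0.6948 -0.0013  0.263 ] rot [-1.7999e+02  2.0000e-02 -1.6549e+02] | tx -0.02 ty -0.02 tz 0.21 rz 0.002 rad q7 1.66
(np.float64(-167.7), 177)
```

Rib reads -167.7 (target -167.6). Lowering the last 2 mm, then releasing.

```bash
python3 -m creep '[[[-1,0,0,0.1,0,0,0],[-1,0,0,0.1,0,0,0],[-1,0,0,0.05,0,0,0],[-1,0,0,0,0,0,0]]]' && python3 -m creep '[[[0,0,0,0,0,0,0],[0.4,0,0,0,0,0,0],[0.7,0,0,0,0,0,0],[1,0,0,0,0,0,0],[1,0,0,0,0,0,0],[1,0,0,-3,0,0,0],[1,0,0,-5,0,0,0],[1,0,0,-5,0,0,0],[1,0,0,-1.4,0,0,0],[1,0,0,0,0,0,0],[1,0,0,0,0,0,0]]]' && python3 -c "
from h import *
f=shot('wrist','w6')
u,P=can(f,(.695,-.0014),.12);print(rib(f,P[:2],.12),rib(f,(.6951,-.0014),.12));print(f['pos'],circ(ringpts(f,(.695,-.0014,.12),.022,1),.022),circ(ringpts(f,(.695,-.0014,.12),.022,-1),.022))
for nm,c in(('pad1',(.568,-.118,.004)),('pad2',(.695,-.001,.004)),('pad0',(.528,.051,.004))): print(nm,circ(ringpts(f,c,.048,1),.048))
cv2.imwrite('pics/w6.png',f['image'])"
```

```text
clock: 9.78
position: [0.695, -0.0014, 0.2609]
tool_rot: [-3.141, 0.001, -2.889]
force: [-1.9, 0.1, 7.4]
grip_width: 0.0428
finger_force: 49.0
clock: 11.15
position: [0.6945, -0.0013, 0.4025]
tool_rot: [3.141, -0.002, -2.888]
force: [1.0, -0.8, -0.4]
grip_width: 0.0854
finger_force: 0.0
px [278.2 207.2] ax [52.4 52.7] P [ 0.6957 -0.0015  0.1209] dmean [ 0.6959 -0.0014  0.1208] holder (np.float64(-167.1), 338) rib (np.float64(-158.5), 1251)
(np.float64(-167.2), 50) (np.float64(-166.9), 45)
[ 0.69452425 -0.00125352  0.40250762] (array([ 0.6968, -0.0013,  0.0221]), 41, np.float64(0.00019)) (array([ 0.6939, -0.0015,  0.0232]), 93, np.float64(0.00054))
pad1 (array([ 0.5672, -0.1185,  0.0476]), 167, np.float64(0.00025))
pad2 (array([ 0.6955, -0.0016,  0.0477]), 80, np.float64(0.0003))
pad0 (array([0.53  , 0.0512, 0.0477]), 100, np.float64(0.00027))
```

View pics/w6.png

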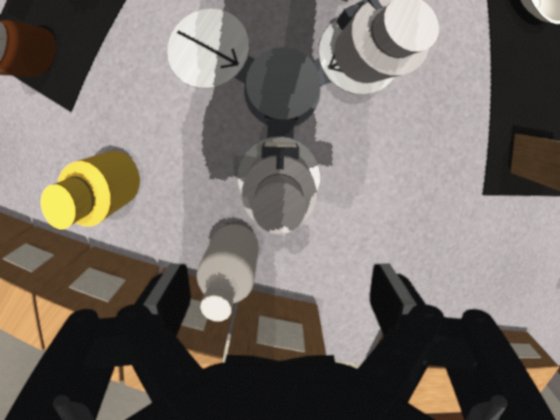

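w6: can_short sits centred on pad2 with its rib at (280,152) pointing at the post (282,85). Next is can_tall, neck at (407,28).

```bash
python3 -m creep '[[[1,3,1.9,0,0,0,0],[1,3.9,2.4,0,0,0,0],[1,3.9,2.4,0,0,0,0],[1,3.8,2.5,0,0,0,0],[1,0,0,0,0,0,0],[1,0,0,0,0,0,0]]]' && python3 -c "
from h import *
f=shot('wrist','w7')
u,P=can(f,(.53,.053),.145);print(f['pos'],rib(f,P[:2],.145),circ(ringpts(f,P,.022,1),.022),circ(ringpts(f,P,.022,-1),.022))
g=load('w6');v,Q=can(g,(.53,.053),.145);print(rib(g,P[:2],.145),tri([f,g],[u,v]))
need(P[:2],50,.286)"
```

```text
clock: 11.95
position: [0.5307, 0.0511, 0.4038]
tool_rot: [-3.141, -0.0, -2.888]
force: [-0.7, -0.1, -0.6]
grip_width: 0.0852
finger_force: 0.0
px [285.5 211.8] ax [56.9 58.5] P [0.5275 0.0553 0.1459] dmean [0.5275 0.0553 0.1458] holder (np.float64(-135.1), 333) rib (np.float64(-128.8), 1123)
[0.5307074  0.0511061  0.40377475] (np.float64(-134.9), 65) (array([0.5282, 0.0561, 0.0218]), 82, np.float64(0.00032)) (array([0.526 , 0.0547, 0.0233]), 101, np.float64(0.00049))
px [409.6  24.5] ax [50.7 57.6] P [0.5306 0.0542 0.146 ] dmean [0.5302 0.0544 0.1459] holder (np.float64(-125.9), 188) rib (np.float64(-86.6), 217)
None (array([0.52876926, 0.05567473, 0.14155406]), np.float64(5.613798746971508e-05))
pos [0.531  0.051  0.4037] rot [-1.8000e+02 -3.0000e-02 -1.6552e+02] | tx 0.23 ty 0.51 tz 11.77 rz 2.522 rad q7 1.55
```

```bash
python3 -m creep '[[[1,0.2,0.5,0,0,0,0.158],[1,0,0,0,0,0,0.158],[1,0,0,0,0,0,0.158],[1,0,0,0,0,0,0.158],[1,0,0,0,0,0,0.158],[1,0,0,0,0,0,0.158],[1,0,0,0,0,0,0],[1,0,0,0,0,0,0]]]' && python3 -c "
from h import *
f=shot('wrist','w8')
u,P=can(f,(.528,.0556),.145);print(f['pos'],rib(f,P[:2],.145),rib(f,(.528,.0556),.145),circ(ringpts(f,P,.022,1),.022))
print('pad0',circ(ringpts(f,(.5298,.0512,.004),.048,1),.048))
need(P[:2],140,.286)"
```

```text
clock: 13.0
position: [0.5275, 0.0555, 0.4039]
tool_rot: [-3.141, -0.0, 2.45]
force: [-0.9, -0.4, -0.6]
grip_width: 0.0853
finger_force: 0.0
px [279.9 214.3] ax [57.  58.3] P [0.5275 0.0563 0.1459] dmean [0.5276 0.0562 0.1458] holder (np.float64(-139.2), 249) rib (np.float64(163.4), 1193)
[0.52751613 0.05551238 0.40388359] (np.float64(-134.3), 58) (np.float64(-135.7), 56) (array([0.5287, 0.0555, 0.0221]), 82, np.float64(0.00024))
pad0 (array([0.5293, 0.0525, 0.0459]), 94, np.float64(0.00054))
pos [0.5274 0.0555 0.404 ] rot [-1.7998e+02 -1.0000e-02  1.4036e+02] | tx 0.05 ty 0.07 tz 11.8 rz 0.006 rad q7 0.69
```

```bash
python3 -m creep '[[[1,0,0.05,3,0,0,0],[1,0,0,4,0,0,0],[1,0,0,3,0,0,0],[1,0,0,1.8,0,0,0],[1,0,0,0,0,0,0],[-1,0,0,0,0,0,0],[-1,0,0,0,0,0,0],[-1,0,0,0,0,0,0],[-1,0,0,0,0,0,0],[-1,0,0,0,0,0,0]]]' 45 && python3 -m creep '[[[-1,0,0,-1,0,0,0],[-1,0,0,-1,0,0,-0.15],[-1,0,0,0,0,0,-0.15],[-1,0,0,0,0,0,-0.15],[-1,0,0,0,0,0,-0.15],[-1,0,0,0,0,0,-0.15],[-1,0,0,0,0,0,-0.15],[-1,0,0,0,0,0,-0.15],[-1,0,0,0,0,0,-0.15],[-1,0,0,0,0,0,-0.15],[-1,0,0,0,0,0,-0.15],[-1,0,0,0,0,0,0]]]' && python3 -c "
from h import *
f=shot('wrist','w9');s=bot.observe()
need((.5299,.0511),227.8,.286);zt=.145+f['pos'][2]-.286
u,P=can(f,f['pos'][:2],zt);print(zt,rib(f,f['pos'][:2],zt),rib(f,P[:2],zt))"
```

```text
clock: 14.3
position: [0.5277, 0.0559, 0.2871]
tool_rot: [3.141, 0.001, 2.447]
force: [-2.8, -0.8, 8.7]
grip_width: 0.0435
finger_force: 44.7
clock: 15.8
position: [0.5276, 0.0557, 0.3067]
tool_rot: [-3.141, 0.0, -2.338]
force: [-0.3, -0.8, -3.3]
grip_width: 0.0428
finger_force: 46.4
pos [0.5276 0.0557 0.3066] rot [-179.98    0.   -134.08] | tx 0.17 ty -0.49 tz 2.06 rz -0.033 rad q7 1.91
px [279.6 298. ] ax [ 87.7 135.5] P [0.5256 0.0538 0.1654] dmean [0.526  0.0544 0.1653] holder (np.float64(-52.8), 544) rib (np.float64(-72.2), 1243)
0.16568463840964437 (np.float64(-48.7), 163) (np.float64(-44.9), 160)
```

```bash
python3 -m creep '[[[-1,0.15,-0.5,0,0,0,-0.024],[-1,0,0,0.8,0,0,0],[-1,0,0,0.6,0,0,0],[-1,0,0,0.2,0,0,0],[-1,0,0,0.2,0,0,0],[-1,0,0,0.1,0,0,0],[-1,0,0,0.1,0,0,0],[-1,0,0,0,0,0,0]]]' && python3 -m creep '[[[0,0,0,0,0,0,0],[0.4,0,0,0,0,0,0],[0.7,0,0,0,0,0,0],[1,0,0,0,0,0,0],[1,0,0,0,0,0,0],[1,0,0,-3,0,0,0],[1,0,0,-5,0,0,0],[1,0,0,-3.7,0,0,0],[1,0,0,0,0,0,0],[1,0,0,0,0,0,0]]]' && python3 -c "
from h import *
f=shot('wrist','w10')
u,P=can(f,(.53,.0511),.145);print(f['pos'],rib(f,P[:2],.145),rib(f,(.53,.0511),.145),circ(ringpts(f,P,.022,1),.022))
print('pad0',circ(ringpts(f,(.5298,.0512,.004),.048,1),.048))
need((.478,-.305),15,.45)"
```

```text
clock: 16.85
position: [0.5303, 0.0515, 0.2871]
tool_rot: [-3.141, 0.001, -2.313]
force: [-3.9, -1.2, 14.5]
grip_width: 0.0429
finger_force: 48.0
clock: 18.1
position: [0.5299, 0.0513, 0.4026]
tool_rot: [3.141, -0.001, -2.313]
force: [-0.2, -0.5, -0.9]
grip_width: 0.0852
finger_force: 0.0
px [278.2 215.3] ax [57.3 58.3] P [0.5306 0.0512 0.1459] dmean [0.5308 0.0513 0.1458] holder (np.float64(-52.3), 237) rib (np.float64(-134.2), 1381)
[0.52987409 0.05128702 0.40263155] (np.float64(-46.7), 66) (np.float64(-46.1), 67) (array([0.5318, 0.052 , 0.0221]), 67, np.float64(0.00022))
pad0 (array([0.5297, 0.0509, 0.047 ]), 98, np.float64(0.00032))
pos [0.5299 0.0513 0.4023] rot [ 1.7995e+02 -6.0000e-02 -1.3249e+02] | tx 29.78 ty -20.24 tz -4.77 rz -2.574 rad q7 2.01
```

```bash
python3 -m creep '[[[1,2.6,-1.73,0,0,0,0],[1,3.9,-2.65,0,0,0,0],[1,3.9,-2.65,0,0,0,0],[1,3.9,-2.65,0,0,0,0],[1,3.9,-2.65,0,0,0,0],[1,3.9,-2.65,0,0,0,0],[1,3.9,-2.65,0,0,0,0],[1,3.8,-2.6,0,0,0,0],[1,0,0,0,0,0,0.18],[1,0,0,0,0,0,0.18],[1,0,0,0,0,0,0.18],[1,0,0,0,0,0,0.18]]]' && python3 -m creep '[[[1,0,0,0,0,0,0.18],[1,0,0,0,0,0,0.18],[1,0,0,0,0,0,0.18],[1,0,0,0,0,0,0.18],[1,0,0,0,0,0,0.18],[1,0,0,0,0,0,0.18],[1,0,0,0,0,0,0.18],[1,0,0,0,0,0,0.18],[1,0,0,0,0,0,0.18],[1,0,0,0,0,0,0.18],[1,0,0,0,0,0,0],[1,0,0,0,0,0,0]]]' && python3 -c "
from h import *
f=shot('wrist','w11')
u,P=can(f,(.478,-.305),.13);print(f['pos'],rib(f,P[:2],.13),circ(ringpts(f,P,.022,1),.022),circ(ringpts(f,P,.022,-1),.022))
need(P[:2],15,.271)"
```

```text
clock: 19.65
position: [0.4805, -0.2912, 0.4012]
tool_rot: [3.14, -0.004, -3.037]
force: [0.6, 0.8, 0.7]
grip_width: 0.0853
finger_force: 0.0
clock: 21.15
position: [0.4807, -0.291, 0.4018]
tool_rot: [-3.138, -0.0, 1.457]
force: [0.4, 0.8, 0.2]
grip_width: 0.0858
finger_force: 0.0
px [276.8 222.1] ax [53.6 54.6] P [ 0.4764 -0.3006  0.131 ] dmean [ 0.4764 -0.3008  0.1309] holder (np.float64(14.1), 270) rib (np.float64(88.6), 1164)
[ 0.48065631 -0.29101905  0.40181615] (np.float64(8.5), 60) (array([ 0.4766, -0.2995,  0.0238]), 81, np.float64(0.00033)) (array([ 0.4769, -0.2983,  0.0217]), 23, np.float64(0.00018))
pos [ 0.4806 -0.2911  0.402 ] rot [-179.81   -0.     83.41] | tx -0.98 ty -0.31 tz 13.1 rz 1.194 rad q7 0.27
```

```bash
python3 -m creep '[[[1,-1,-0.3,0,0,0,0.1625],[1,0,0,0,0,0,0.1625],[1,0,0,0,0,0,0.1625],[1,0,0,0,0,0,0.1625],[1,0,0,0,0,0,0.1625],[1,0,0,0,0,0,0.1625],[1,0,0,0,0,0,0.1625],[1,0,0,0,0,0,0.1625],[1,0,0,0,0,0,0],[1,0,0,0,0,0,0]]]' && python3 -c "
from h import *
f=shot('wrist','w12')
u,P=can(f,(.4765,-.3004),.13);print(f['pos'],rib(f,P[:2],.13),rib(f,(.4765,-.3004),.13),circ(ringpts(f,P,.022,1),.022),circ(ringpts(f,P,.022,-1),.022))
g=load('w11');print(tri([f,g],[u,(276.8,222.1)]))
need(P[:2],9,.271)
im,o=crop(f,P,70,4);print(o);cv2.imwrite('pics/mid.png',im)"
```

```text
clock: 22.45
position: [0.4765, -0.3007, 0.4023]
tool_rot: [-3.141, 0.003, 0.157]
force: [-1.2, -0.1, -0.0]
grip_width: 0.0851
finger_force: 0.0
px [281.5 207.4] ax [54.5 55.3] P [ 0.4774 -0.3014  0.131 ] dmean [ 0.4772 -0.3014  0.1309] holder (np.float64(9.7), 329) rib (np.float64(61.2), 406)
[ 0.47646989 -0.30073814  0.40231533] (np.float64(10.1), 43) (np.float64(8.5), 48) (array([ 0.4763, -0.3015,  0.0222]), 88, np.float64(0.00032)) (array([ 0.4761, -0.2951,  0.0295]), 8, np.float64(0.00016))
(array([ 0.47626649, -0.3016333 ,  0.12762542]), np.float64(0.00010835211493875415))
pos [ 0.4765 -0.3008  0.4024] rot [-1.7996e+02  1.5000e-01  8.9400e+00] | tx 0.08 ty 0.07 tz 13.14 rz -0.001 rad q7 -0.86
(np.int64(211), np.int64(137))
```

View pics/mid.png

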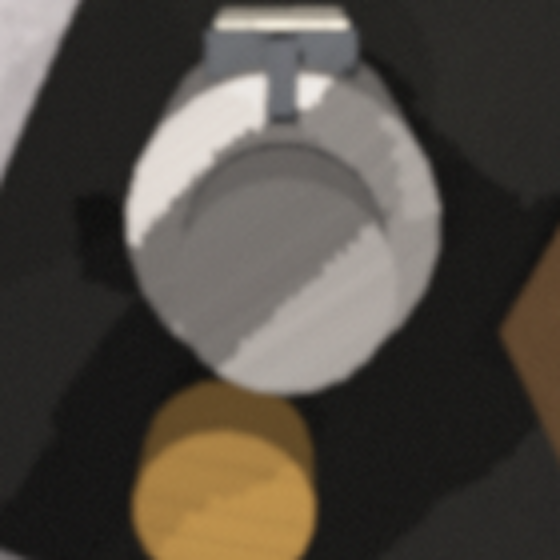

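```bash
python3 -c "
from h import *
c=np.array([.4767,-.3013])
for n in('w12','w11','scene0','side0'):
    f=load(n);Z=zmap(f);I=f['image'].astype(int);r=np.hypot(*(Z[...,:2]-c).transpose(2,0,1));a=np.degrees(np.arctan2(Z[...,1]-c[1],Z[...,0]-c[0]))
    m=(Z[...,2]>.095)&(Z[...,2]<.15)&(r>.04)&(r<.1)
    if n[0]=='w': m[300:]=False
    for lo in range(-180,180,20):
        k=m&(a>=lo)&(a<lo+20)
        if k.sum()>3: print(n,lo,k.sum(),np.percentile(r[k],3).round(3),I[k].mean(0).round())
"
```

```text
w12 -140 8 0.084 [55. 69. 88.]
w12 -120 1105 0.082 [ 64.  97. 129.]
w12 -100 1218 0.084 [ 80. 120. 152.]
w12 -80 305 0.094 [ 63.  96. 126.]
w11 -140 19 0.084 [112. 127. 148.]
w11 -120 383 0.082 [ 51.  77. 104.]
w11 -100 220 0.083 [ 51.  78. 105.]
w11 -80 36 0.094 [ 54.  82. 110.]
scene0 -140 4 0.085 [ 83. 100. 119.]
scene0 -120 149 0.083 [ 64.  98. 129.]
scene0 -100 161 0.084 [ 60.  93. 122.]
scene0 -80 36 0.095 [ 53.  79. 102.]
side0 -120 128 0.086 [ 53. 100. 143.]
side0 -100 89 0.088 [ 53. 100. 144.]
```

Clearance to the carton is 82 mm and the fingers need 57 mm, so it is safe to grasp.

```bash
python3 -m creep '[[[1,0,0.05,3,0,0,0],[1,0,0,4,0,0,0],[1,0,0,4,0,0,0],[1,0,0,2.1,0,0,0],[1,0,0,0,0,0,0],[-1,0,0,0,0,0,0],[-1,0,0,0,0,0,0],[-1,0,0,0,0,0,0],[-1,0,0,0,0,0,0],[-1,0,0,0,0,0,0]]]' 45 && python3 -m creep '[[[-1,0,0,-2,0,0,0],[-1,0,0,-5,0,0,0],[-1,0,0,-5,0,0,0],[-1,0,0,-5,0,0,0],[-1,0,0,0,0,0,0],[-1,0,0,0,0,0,0]]]' && python3 -c "
from h import *
need((.5672,-.1182),72.4,.272)"
```

```text
clock: 23.75
position: [0.4765, -0.3015, 0.2725]
tool_rot: [3.141, 0.001, 0.152]
force: [-0.1, 0.5, 7.7]
grip_width: 0.0432
finger_force: 44.8
clock: 24.5
position: [0.4764, -0.3009, 0.4408]
tool_rot: [-3.14, 0.003, 0.153]
force: [-0.3, 0.9, -4.0]
grip_width: 0.0424
finger_force: 47.9
pos [ 0.4764 -0.3009  0.4408] rot [-179.94    0.18    8.74] | tx 11.76 ty -16.68 tz 16.88 rz -1.111 rad q7 -0.87
```

```bash
python3 -m creep '[[[-1,1.96,-2.78,0,0,0,0],[-1,1.96,-2.78,0,0,0,0],[-1,1.96,-2.78,0,0,0,0],[-1,1.96,-2.78,0,0,0,0],[-1,1.96,-2.78,0,0,0,0],[-1,1.96,-2.78,0,0,0,0],[-1,0,0,0,0,0,-0.16],[-1,0,0,0,0,0,-0.16],[-1,0,0,0,0,0,-0.16],[-1,0,0,0,0,0,-0.16],[-1,0,0,0,0,0,-0.16],[-1,0,0,0,0,0,-0.16]]]' && python3 -m creep '[[[-1,0,0,0,0,0,-0.15],[-1,0,0,0,0,0,0],[-1,0,0,0,0,0,0]]]' && python3 -c "
from h import *
f=shot('wrist','w13');need((.5672,-.1182),72.4,.2725)
for d in(0,.003,-.003):
  zt=.13+f['pos'][2]-.272+d; print(rib(f,f['pos'][:2],zt))
for nm,c in(('pad1',(.567,-.118,.004)),('pad2',(.695,-.001,.004)),('pad0',(.5298,.051,.004))): print(nm,circ(ringpts(f,c,.048,1),.048))"
```

```text
clock: 26.0
position: [0.5673, -0.1185, 0.4394]
tool_rot: [-3.136, 0.002, 1.118]
force: [-0.3, -0.1, -4.9]
grip_width: 0.0431
finger_force: 47.9
clock: 26.38
position: [0.5675, -0.1186, 0.4403]
tool_rot: [-3.138, 0.001, 1.259]
force: [0.7, -0.7, -4.3]
grip_width: 0.0427
finger_force: 48.0
pos [ 0.5676 -0.1185  0.4406] rot [-1.798e+02  5.000e-02  7.215e+01] | tx 0.02 ty -0.04 tz 16.81 rz -0.004 rad q7 -0.25
(np.float64(73.8), 216)
(np.float64(73.9), 199)
(np.float64(73.9), 224)
pad1 (array([ 0.5673, -0.1179,  0.0476]), 90, np.float64(0.00029))
pad2 (array([ 0.6964, -0.0012,  0.0483]), 121, np.float64(0.00035))
pad0 (array([0.53  , 0.0517, 0.0482]), 113, np.float64(0.00044))
```

```bash
python3 -m creep '[[[-1,0,-0.03,0,0,0,0.018],[-1,0,0,2,0,0,0],[-1,0,0,4,0,0,0],[-1,0,0,4,0,0,0],[-1,0,0,4,0,0,0],[-1,0,0,1.8,0,0,0],[-1,0,0,0.5,0,0,0],[-1,0,0,0.2,0,0,0],[-1,0,0,0.1,0,0,0],[-1,0,0,0,0,0,0]]]' && python3 -c "
from h import *
need((.5672,-.1182),72.4,.2725)"
```

```text
clock: 27.68
position: [0.5671, -0.1185, 0.2759]
tool_rot: [-3.14, 0.001, 1.244]
force: [-0.4, -1.0, -5.1]
grip_width: 0.0428
finger_force: 47.8
pos [ 0.5671 -0.1185  0.2759] rot [-1.7992e+02  3.0000e-02  7.1280e+01] | tx 0.03 ty 0.00 tz 0.34 rz -0.020 rad q7 -0.29
```

```bash
python3 -m creep '[[[-1,0.03,0,0.1,0,0,0],[-1,0,0,0.1,0,0,0],[-1,0,0,0.1,0,0,0],[-1,0,0,0.08,0,0,0],[-1,0,0,0,0,0,0]]]' && python3 -m creep '[[[0,0,0,0,0,0,0],[0.4,0,0,0,0,0,0],[0.7,0,0,0,0,0,0],[1,0,0,0,0,0,0],[1,0,0,0,0,0,0],[1,0,0,-3,0,0,0],[1,0,0,-5,0,0,0],[1,0,0,-5,0,0,0],[1,0,0,-1.4,0,0,0],[1,0,0,0,0,0,0],[1,0,0,0,0,0,0]]]' && python3 -c "
from h import *
f=shot('wrist','w14')
u,P=can(f,(.5672,-.1182),.13);print(f['pos'],f['rot'],rib(f,P[:2],.13),rib(f,(.5672,-.1182),.13),circ(ringpts(f,P,.022,1),.022))
print('pad1',circ(ringpts(f,(.567,-.118,.004),.048,1),.048))
u,P=can(f,(.53,.051),.145);print(rib(f,P[:2],.145));u,P=can(f,(.695,-.0014),.12);print(rib(f,P[:2],.12))
cv2.imwrite('pics/w14.png',f['image'])"
```

```text
clock: 28.3
position: [0.5672, -0.1182, 0.2724]
tool_rot: [-3.14, 0.001, 1.244]
force: [-4.0, 0.6, 15.0]
grip_width: 0.0431
finger_force: 50.1
clock: 29.68
position: [0.5671, -0.1181, 0.4139]
tool_rot: [-3.137, 0.001, 1.244]
force: [-0.3, -0.4, -0.6]
grip_width: 0.0856
finger_force: 0.0
px [281.5 203.7] ax [51.9 52.8] P [ 0.5676 -0.117   0.131 ] dmean [ 0.5675 -0.1171  0.1309] holder (np.float64(72.6), 320) rib (np.float64(135.1), 734)
[ 0.56712013 -0.11812582  0.41388126] [-3.13694326e+00  1.16584547e-03  1.24421311e+00] (np.float64(72.7), 48) (np.float64(72.6), 61) None
pad1 (array([ 0.5669, -0.1189,  0.0482]), 116, np.float64(0.00042))
px [165.4  22.8] ax [48.7 56.2] P [0.532  0.0496 0.146 ] dmean [0.5319 0.0499 0.1459] holder (np.float64(-46.0), 327) rib (np.float64(-49.8), 194)
(np.float64(-46.0), 50)
px [383.6  24.9] ax [46.4 51.7] P [ 0.6952 -0.0012  0.1208] dmean [ 0.6954 -0.0011  0.1207] holder (np.float64(-166.7), 418) rib (np.float64(-165.1), 135)
(np.float64(-166.8), 51)
```

View pics/w14.png

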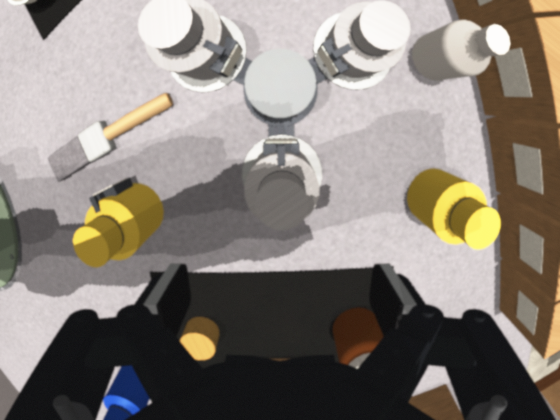

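w14 shows all three cans standing on their pads with the ribs at (222,55), (330,60) and (281,150), each pointing at the post (280,85). Everything else is where it was and the gripper is clear, so I'm handing in.

```bash
python3 -c "
from workcell import bot
print(bot.job_done())"
```

```text
the job is handed in; nothing more can be done
None
```

The job is handed in: can_short stands on pad2, can_tall on pad0 and can_mid on pad1, each upright, measured within about 2 mm of pad centre and 2° of facing the post, at about 30 s of the 67 s allowed.

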